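# Lay the mould block down against the stop

### The arm

A 6-joint arm with a two-finger parallel gripper is mounted at the origin on the work surface. World frame = base frame: x ahead of the robot, y to its left, z up, the work surface at z = 0. Lengths are in m, angles in degrees, forces in N, time in s.
With the tool pointing down it reaches from about 0.225 to 0.725 m from the base axis. Payload 3.1 kg.
Tool frame: the origin (TCP) lies at the very end of the fingers, on their centre line; the grasp point (between the pads) lies 19 mm behind it; z points along the fingers, x is the direction in which the jaws open and shut, and the axes are right-handed (so a half turn about z gives the same grasp; the last joint's range is limited). The gripper opens to 85 mm and grips with 20 to 120 N. Pads are 22 mm wide; open, the fingers measure 114 mm over their backs; the gripper's body (76 mm by 85 mm) begins 54 mm behind the grasp point. The pads swing forward as they close: fully open they stand 13 mm farther back than shut.
Start: joints at [-75.332, 2.75, 5.684, 92.934, 0, 82.678], TCP at [0.197, -0.487, 0.231] pointing down, gripper open.
Joint ranges: [-166.93, 166.93], [-56.73, 111.36], [-69.38, 81.34], [-121.58, 131.49], [-85.45, 84.26], [-180, 180]. Speed limits (degrees/s): [159.86, 159.86, 180, 180, 180, 180].

### API

Orientations are given as [roll, pitch, yaw] about the fixed x, y, z axes, in that order (R = Rz(yaw) Ry(pitch) Rx(roll)).
In Python, from plant import sensors, snapshot, camera_info, workorder gives the robot as it stands.
- The arm moves only by the shell command python3 -m pendant 'ROWS'. ROWS is JSON, a list of rows, each a list of 3 entries, a list of its own where there are three numbers: the shift along the tool's x, y, z in m, then the turn, a rotation vector about the tool's x, y, z in degrees, then the finger opening in m, from 0 to 0.0854. A call has 1 to 12 rows; each row is the pose to reach, as a shift and turn from the pose commanded when the call began, along the tool's axes at that moment; what a row does not reach only later rows make up. A row lasts 1/8 s, in which the tool goes at most 62.5 mm and 10.7 degrees, less where a joint would pass 70% of its speed; a pose out of reach is approached as far as the arm can. A call with a gripper value outside its range is refused whole. The fingers move at their own pace and stop on an object; the grip force is fixed at half the most. Time passes only in rows, so rows that repeat a pose let the fingers close. It gives the time, the measured TCP pose, the force and the opening at its end, in the units of the state.
- sensors.get_obs(): the state, without advancing time (a new reading comes with each control period).
- snapshot(name): name is "scene" or "top"; returns the picture (384x512x3 uint8, red, green, blue); there is no depth.
- camera_info(name): a dict with "fovy" (degrees; the focal length in pixels is half the picture's height over the tangent of half this angle, whatever the lens; pixels are square), "cx", "cy" (the principal point, pixels), "k1" (the pictures are not rectified: a ray, as slopes to the right and down, at radius r is drawn at 1 + k1 r^2 times it, then the intrinsics apply), "R" (3x3) and "t" (3): a world point X has camera coordinates R X + t. Camera axes: x right, y down, z forward; pixel columns grow to the right and rows downward; lengths in m; the calibration is good to about 2 mm. A picture is of the moment at which its call begins. camera_info takes no time and is no camera call.
- workorder.close_job(): hands the job in, once; it reports no verdict.
The state is a dict: "time": time; "qpos": joint angles; "dq": joint speeds; "tau": joint torques, N m; "position": TCP position; "eef_rot": TCP orientation; "ft_force": force on the tool from outside, world axes, zero at the start; "torque": the same for the moment, N m; "opening": finger opening in m.
Only numpy, scipy, OpenCV 4.12 (cv2) and the standard library are available. Lean on these libraries where they do the work, as an engineer would, in place of code of your own. Each camera call takes 0.05 s, during which the arm holds its last target.

### The job

By pushing only, tip the tall grooved graphite mould block over on the fibre board so that it lies on its back with the long groove facing up and the end that was its top towards the steel stop bar. Then push it along the board until that end sits flush and square against the stop bar. Do not pick the block up, and leave the cup mould and everything else on the bench where it is.

Things in the scene. Friction and masses are not known exactly. Their poses are not given: they have to be found in the camera images.
- mould: Dark graphite block, loose, standing on end: 120 mm tall (z, up), 60 wide (y), 50 deep (x), 0.4-0.8 kg. Origin: centre of its underside as it stands. Its front (-x) face has a half-round groove 24 mm wide, 12 deep, full height, with flat 18 mm lands each side. +x goes out of its plain back, towards the stop bar within 0.2 rad at the start. Lying groove up, its x points down and its z to the bar.
- mould_mid (a point): Centre of the block, 60 mm from either end. The block stands in one of two places on the board, the cup mould in the other, 160 mm away. Pushed near its top on the front face it tips over its back edge without sliding far, and falls by itself once leaning about 0.4 rad; its head then lies 25 to 65 mm short of the bar.
- mould_head (a point): Centre of the block's 60 x 50 mm top end, 120 mm from its origin: the end that goes against the stop bar.
- board: Pale fibre board fixed to the bench, 280 (x) by 300 (y) mm, 12 thick; origin: centre of its underside, z up. A steel stop bar is fixed on it along y, 280 mm long, 20 wide, its top 22 mm above the board; the bar's face towards the block lies at x = +115 mm. x points from the open edge to the bar, within about 0.4 rad of world +y.
- cup_mould: Bystander: round graphite cup, 70 mm across, 80 mm tall, open on top, standing on the board beside the block. Origin: centre of the underside.
- collar: Bystander: small brass ring, 30 mm across, 14 mm high, lying on the board between the two standing moulds. Origin: centre of the underside.
- spray_can: Bystander: aluminium can, 52 mm across, 160 mm tall, on the bench beyond the stop bar. Origin: centre of the underside.
- paperweight: Bystander: glass paperweight, 64 mm across, 50 mm high, on the bench beyond the stop bar. Origin: centre of the underside.
- tongs: Bystander: steel tongs about 230 mm long lying on the bench beside the board, on the side away from the robot. Origin: about the middle, underneath; long axis x.
- spoon: Bystander: steel spoon lying on the bench beside the board, on the robot side. Origin: underneath; long axis x.
- paddle: Bystander: graphite paddle with a wooden handle, 220 mm long, up to 26 mm high, lying on the bench beyond the open edge of the board. Origin: about the middle, underneath; long axis y.
Mind the look-alikes: they are no part of the job. What is shaped like the mould but red is not meant.

How it is judged (in metres and radians):
On the way:
1. the block lies on its back on the board, groove up (angle between mould's own x axis and vertical above 3.04 rad and linear speed of mould below 0.15 m/s), for 0.2 s.
At the end, for the whole second after the job is handed in: The block lies still on its back on the board, groove up (within 0.1 rad), its former top end against the stop bar: the centre of that end within 4 mm of the bar's face and the block square to the bar within 0.06 rad (angle between mould's own x axis and vertical above 3.04 rad and linear speed of mould below 0.01 m/s and angular speed of mould below 0.05 rad/s and x of mould_head in the frame of board between 0.111 and 0.119 m and y of mould_head in the frame of board between -0.13 and 0.13 m and z of mould_head in the frame of board between 0.03 and 0.043 m and angle between the z axis of mould and the x axis of board, either way round below 0.06 rad and x of mould_mid in the frame of board below 0.06 m); the robot touches nothing.
It fails at once if the block is lifted or carried (height (world z) of mould_mid above 0.092 m or (angle between mould's own z axis and vertical above 1 rad and height (world z) of mould_mid above 0.078 m) or (angle between mould's own z axis and vertical above 1.45 rad and height (world z) of mould_mid above 0.056 m)).
It fails at once if another thing on the bench is shifted (cup mould, collar: 20 mm; others: 30 mm) or toppled (distance of any of cup_mould, collar from where it was at the start of the episode above 0.02 m or distance of any of spray_can, paperweight, tongs, spoon, paddle from where it was at the start of the episode above 0.03 m or angle between any of cup_mould, spray_can's own z axis and vertical above 0.5 rad).
It also fails if it takes over 48 s, if anything falls off the work surface, if the arm or the gripper's body presses on something with over 40 N, if the wrist force passes 120 N, or if a joint passes its speed limit or range.

## Working session

There is one attempt and no reset: what is moved stays moved. The work goes in short steps, Python scripts to look and compute and a shell command to move; the robot and the scene stay as the last step left them, time stands still between calls to the robot, and variables do not carry over. Pictures are saved under pics/ and viewed, and the job is handed in when it is done.

```bash
mkdir -p pics; ls; python3 - <<'E'
from plant import sensors, snapshot, camera_info
import cv2
print(sensors.get_obs())
for n in("scene","top"):
    cv2.imwrite(f"pics/{n}0.png",cv2.cvtColor(snapshot(n),cv2.COLOR_RGB2BGR)); print(n,camera_info(n))
E
```

```text
pics
{'time': 0.0, 'qpos': array([-7.53316318e+01,  2.79205552e+00,  5.59218101e+00,  9.29334515e+01,
       -7.71318852e-04,  8.26777073e+01]), 'dq': array([-0.08925136, -0.07059929, -0.09554887,  0.03738352, -0.01922243,
       -0.05091587]), 'tau': array([ 2.77595362e-03, -3.38784027e+01,  3.20013535e+01,  2.04882823e-02,
       -1.77182246e-04, -6.58260177e-06]), 'position': array([ 0.19641955, -0.48621806,  0.23012973]), 'eef_rot': array([-1.79983773e+02,  1.32337066e-01, -6.80093194e+01]), 'ft_force': array([ 0.46260272, -0.02967916,  0.32337537]), 'torque': array([ 0.00555797, -0.03437904, -0.03551639]), 'opening': 0.08533460542614793}
scene {'fovy': 50.7001150488094, 'cx': 257.70397554164305, 'cy': 186.83740946708332, 'k1': -0.023628395285448866, 'R': array([[ 0.48662792,  0.87348912,  0.01449203],
       [ 0.68970857, -0.37395508, -0.62004813],
       [-0.53618593,  0.31172801, -0.78442992]]), 't': array([-0.25781969, -0.32474388,  1.36237444])}
top {'fovy': 47.42925876816026, 'cx': 253.12801492915926, 'cy': 195.5488232263477, 'k1': -0.1375635007945436, 'R': array([[ 0.0069847 , -0.99997507, -0.00104055],
       [-0.98621688, -0.00671657, -0.16532135],
       [ 0.16531024,  0.00218093, -0.9862392 ]]), 't': array([0.00525857, 0.55076001, 1.22938623])}
```

View pics/scene0.png

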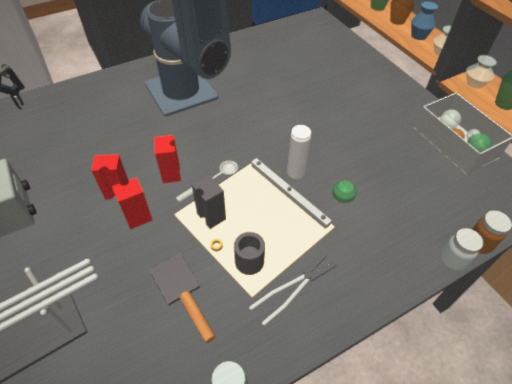

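View pics/top0.png

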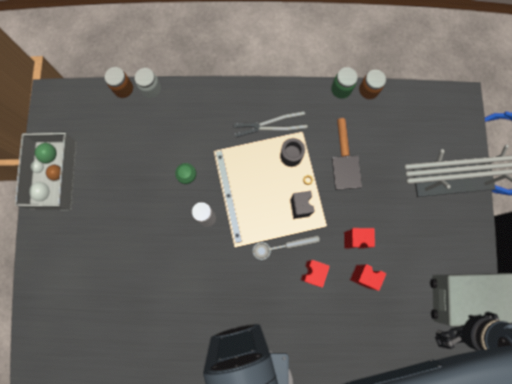

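The bar is on the +y side. The block is at about (303,205) in the top picture with its groove facing right (-y). I'll zoom in to measure it.

```bash
cat > h.py <<'E'
import numpy as np, cv2
from plant import camera_info, snapshot, sensors
def K(n):
    c=camera_info(n); f=192/np.tan(np.radians(c['fovy']/2)); return c,f
def ray(n,px):
    c,f=K(n); d=(np.array(px,float)-[c['cx'],c['cy']])/f
    u=d.copy()
    for _ in range(30): u=d/(1+c['k1']*(u@u))
    R=np.array(c['R']);t=np.array(c['t'])
    return -R.T@t, R.T@np.array([u[0],u[1],1])
def cast(n,px,z):
    o,d=ray(n,px); return o+d*(z-o[2])/d[2]
def proj(n,X):
    c,f=K(n); p=np.array(c['R'])@np.array(X,float)+c['t']; u=p[:2]/p[2]; u=u*(1+c['k1']*(u@u)); return u*f+[c['cx'],c['cy']]
def crop(n,img,x0,y0,x1,y1,s,out):
    c=cv2.cvtColor(img[y0:y1,x0:x1],cv2.COLOR_RGB2BGR); cv2.imwrite(out,cv2.resize(c,None,fx=s,fy=s,interpolation=cv2.INTER_CUBIC))
E
python3 - <<'E'
import cv2
for n,b,s in (("top",(205,125,335,255),4.6),("scene",(165,150,345,290),4)):
    i=cv2.imread(f"pics/{n}0.png"); x0,y0,x1,y1=b
    cv2.imwrite(f"pics/{n}0z.png",cv2.resize(i[y0:y1,x0:x1],None,fx=s,fy=s,interpolation=cv2.INTER_CUBIC))
E
```

```text
(no output)
```

View pics/top0z.png

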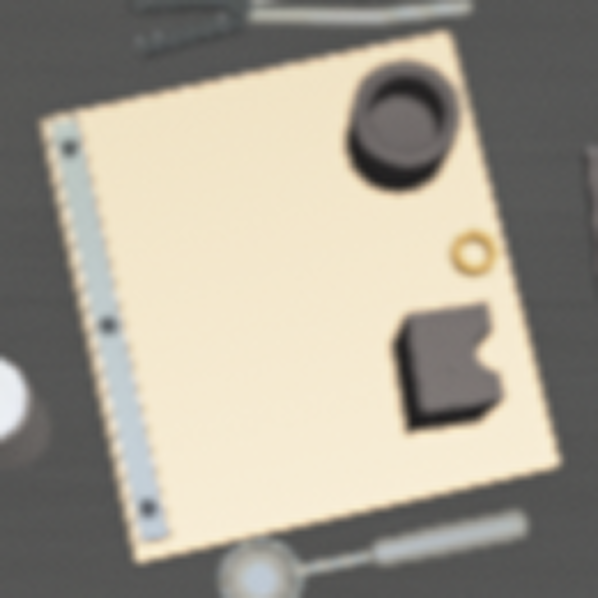

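View pics/scene0z.png

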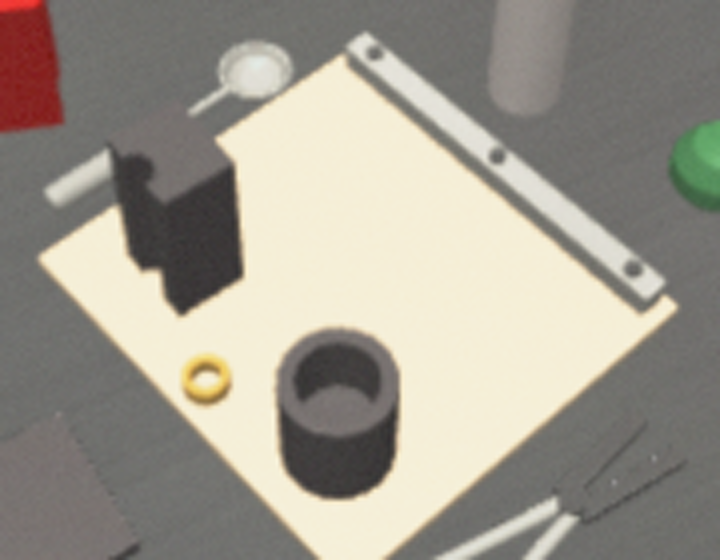

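```bash
python3 - <<'E'
from h import *
def u(n,p):
    o,s=((205,125),4.6) if n=="top" else ((165,150),4)
    return (np.array(p)+.5)/s-.5+o
np.set_printoptions(precision=4,suppress=True)
C=[cast("top",u("top",p),.012) for p in [(40,120),(452,30),(562,462),(137,562)]]
print(C)
bx=[C[0]-C[1],C[3]-C[2]]; by=[C[0]-C[3],C[1]-C[2]]
print([np.linalg.norm(v) for v in bx+by],[np.degrees(np.arctan2(v[1],v[0])) for v in bx+by], np.mean(C,0))
print("scene corner",[cast("scene",u("scene",p),.012) for p in [(37,257),(678,306)]])
print("block top T",[cast("top",u("top",p),.132)[:2] for p in [(410,316),(488,304),(503,382),(420,416)]])
print("block top S",[cast("scene",u("scene",p),.132)[:2] for p in [(236,163),(158,199),(110,146),(183,104)]])
print("block bot S",[cast("scene",u("scene",p),.012)[:2] for p in [(243,277),(182,314)]])
print("block bot T",[cast("top",u("top",p),.012)[:2] for p in [(394,346),(408,430)]])
print("cup",cast("top",u("top",(407,118)),.092), "collar",cast("top",u("top",(472,253)),.026))
E
```

```text
[array([0.6946, 0.1318, 0.012 ]), array([ 0.759, -0.143,  0.012]), array([ 0.4689, -0.2106,  0.012 ]), array([0.403 , 0.0632, 0.012 ])]
[np.float64(0.28230004573229983), np.float64(0.281687345876471), np.float64(0.2995016387530445), np.float64(0.29793732401661116)] [np.float64(103.20165494911748), np.float64(103.51988387395747), np.float64(13.241416861054482), np.float64(13.12296287708203)] [ 0.5814 -0.0396  0.012 ]
scene corner [array([ 0.4675, -0.2112,  0.012 ]), array([0.6948, 0.1284, 0.012 ])]
block top T [array([ 0.5432, -0.1017]), array([ 0.5508, -0.1481]), array([ 0.5041, -0.1563]), array([ 0.4837, -0.1071])]
block top S [array([ 0.5464, -0.1014]), array([ 0.5485, -0.1515]), array([ 0.5003, -0.1601]), array([ 0.4916, -0.1094])]
block bot S [array([ 0.5442, -0.1022]), array([ 0.5509, -0.148 ])]
block bot T [array([ 0.5442, -0.1021]), array([ 0.4892, -0.1109])]
cup [ 0.6754 -0.1047  0.092 ] collar [ 0.6034 -0.1522  0.026 ]
```

```bash
cat >> h.py <<'E'
from scipy.spatial.transform import Rotation as Rn
def plan(pos,yaw):
    "shift (tool axes) and rotvec (deg) from the measured pose to tool-down at pos,yaw"
    o=sensors.get_obs(); R0=Rn.from_euler('xyz',o['eef_rot'],degrees=True)
    R1=Rn.from_euler('xyz',[180,0,yaw],degrees=True)
    return np.round(R0.inv().apply(np.array(pos)-o['position']),4), np.round((R0.inv()*R1).as_rotvec(degrees=True),2)
BC=np.array([.5814,-.0396]); BX=np.array([np.cos(np.radians(103.3)),np.sin(np.radians(103.3))]); BY=np.array([-BX[1],BX[0]])
def toboard(p): r=np.array(p)[:2]-BC; return np.array([r@BX,r@BY])
def toworld(x,y): return BC+x*BX+y*BY
E
python3 - <<'E'
from h import *
print(plan([.529,-.190,.20],8))
for p in [(317,268),(370,272),(363,235)]: print(cast("top",p,.12))
E
```

```text
(array([-0.1501, -0.4193,  0.0307]), array([ -0.09,   0.09, -76.01]))
[ 0.34193501 -0.16421721  0.12      ]
[ 0.33078409 -0.3086553   0.12      ]
[ 0.43108837 -0.291907    0.12      ]
```

```bash
python3 -m pendant '[[[-0.15,-0.42,0.03],[0,0,-76],0.03],[[-0.15,-0.42,0.03],[0,0,-76],0.03],[[-0.15,-0.42,0.03],[0,0,-76],0.03],[[-0.15,-0.42,0.03],[0,0,-76],0.03],[[-0.15,-0.42,0.03],[0,0,-76],0.03],[[-0.15,-0.42,0.03],[0,0,-76],0.03],[[-0.15,-0.42,0.03],[0,0,-76],0.03],[[-0.15,-0.42,0.03],[0,0,-76],0.03],[[-0.15,-0.42,0.03],[0,0,-76],0.03],[[-0.15,-0.42,0.03],[0,0,-76],0.03],[[-0.15,-0.42,0.03],[0,0,-76],0.03],[[-0.15,-0.42,0.03],[0,0,-76],0.03]]'
python3 - <<'E'
from h import *
print(sensors.get_obs()['position'],plan([.529,-.190,.116],8))
for n in("scene","top"): cv2.imwrite(f"pics/{n}1.png",cv2.cvtColor(snapshot(n),cv2.COLOR_RGB2BGR))
crop("scene",snapshot("scene"),140,100,340,250,4,"pics/scene1z.png")
E
```

```text
time: 1.6
position: [0.5293, -0.1914, 0.2016]
eef_rot: [180.0, -0.0, 7.9]
ft_force: [0.8, 0.5, -0.1]
opening: 0.0299
[ 0.52930501 -0.19144215  0.20162014] (array([-0.0001, -0.0015,  0.0856]), array([ 0.02, -0.02, -0.13]))
```

View pics/scene1z.png

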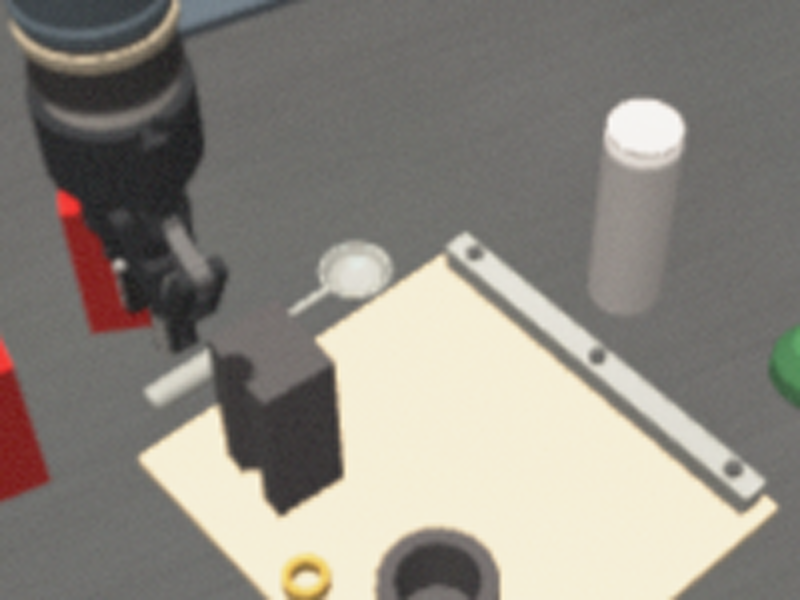

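View pics/top1.png

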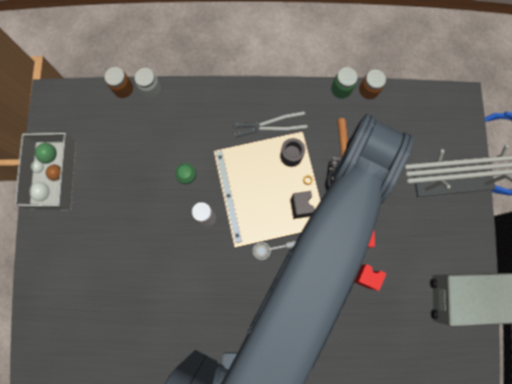

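```bash
python3 -m pendant '[[[0,0,0.04],[0,0,0],0.03],[[0,0,0.086],[0,0,0],0.03],[[0,0,0.086],[0,0,0],0.03],[[0,-0.008,0.086],[0,0,0],0.03],[[0,-0.014,0.086],[0,0,0],0.03],[[0,-0.019,0.086],[0,0,0],0.03],[[0,-0.024,0.086],[0,0,0],0.03],[[0,-0.028,0.086],[0,0,0],0.03],[[0,-0.032,0.086],[0,0,0],0.03]]'
python3 - <<'E'
from h import *
crop("scene",snapshot("scene"),140,100,340,250,4,"pics/scene2z.png")
E
```

```text
time: 2.88
position: [0.5257, -0.159, 0.1157]
eef_rot: [179.9, -0.0, 8.0]
ft_force: [0.9, -1.6, 0.7]
opening: 0.0301
```

View pics/scene2z.png

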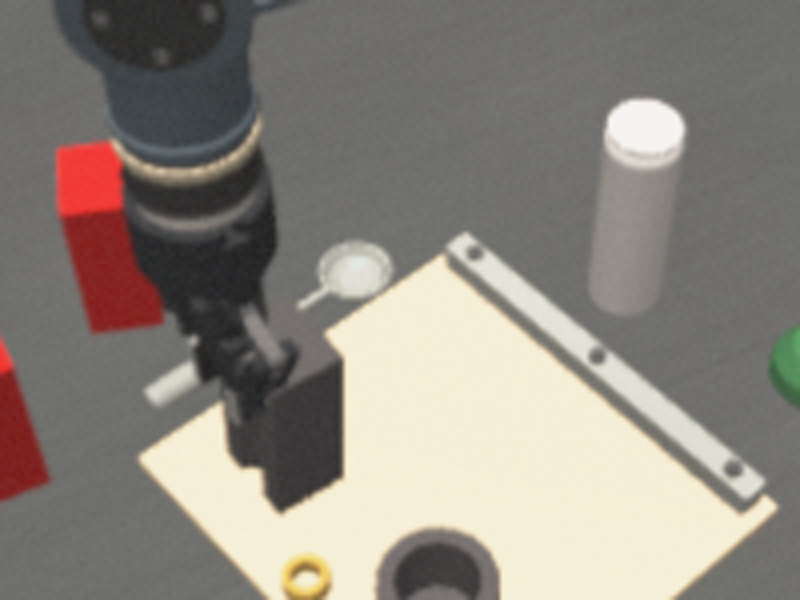

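The fingers are on the front face at about (245,390). The block's base at (282,512) hasn't moved, so it is starting to tip and I'll keep pushing.

```bash
python3 -m pendant '[[[0,-0.005,0],[0,0,0],0.03],[[0,-0.010,0],[0,0,0],0.03],[[0,-0.015,0],[0,0,0],0.03],[[0,-0.02,0],[0,0,0],0.03]]'
python3 - <<'E'
from h import *
crop("scene",snapshot("scene"),140,100,340,250,4,"pics/scene3z.png")
E
```

```text
time: 3.42
position: [0.5224, -0.1383, 0.1151]
eef_rot: [-180.0, 0.0, 8.0]
ft_force: [0.2, -0.6, 0.5]
opening: 0.0301
```

View pics/scene3z.png

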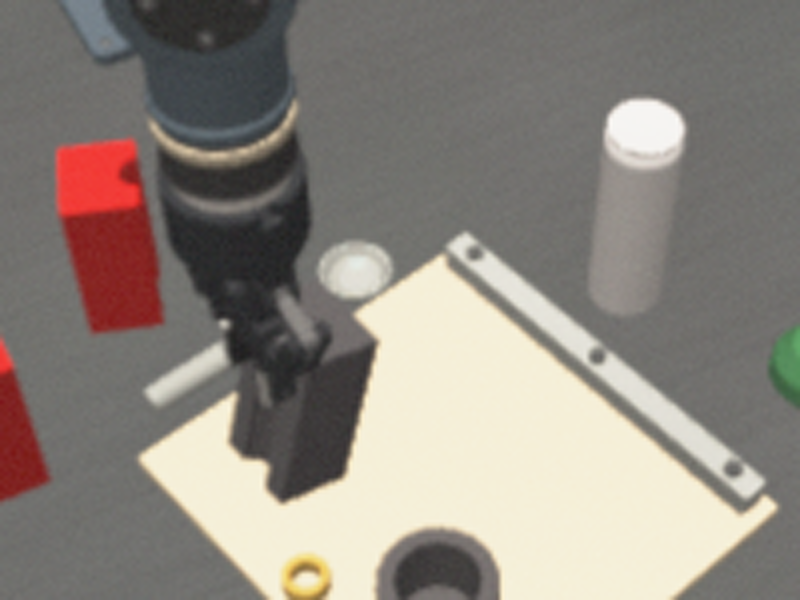

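The block is leaning cleanly about its back edge near (345,478).

```bash
python3 -m pendant '[[[0,-0.005,0],[0,0,0],0.03],[[0,-0.010,0],[0,0,0],0.03],[[0,-0.015,0],[0,0,0],0.03],[[0,-0.02,0],[0,0,0],0.03],[[0,-0.024,0],[0,0,0],0.03],[[0,-0.024,0],[0,0,0],0.03],[[0,-0.024,0],[0,0,0],0.03]]'
python3 - <<'E'
from h import *
crop("scene",snapshot("scene"),140,100,340,250,4,"pics/scene4z.png")
E
```

```text
time: 4.35
position: [0.5193, -0.1152, 0.1153]
eef_rot: [180.0, -0.0, 8.0]
ft_force: [0.0, -0.4, -0.2]
opening: 0.0294
```

View pics/scene4z.png

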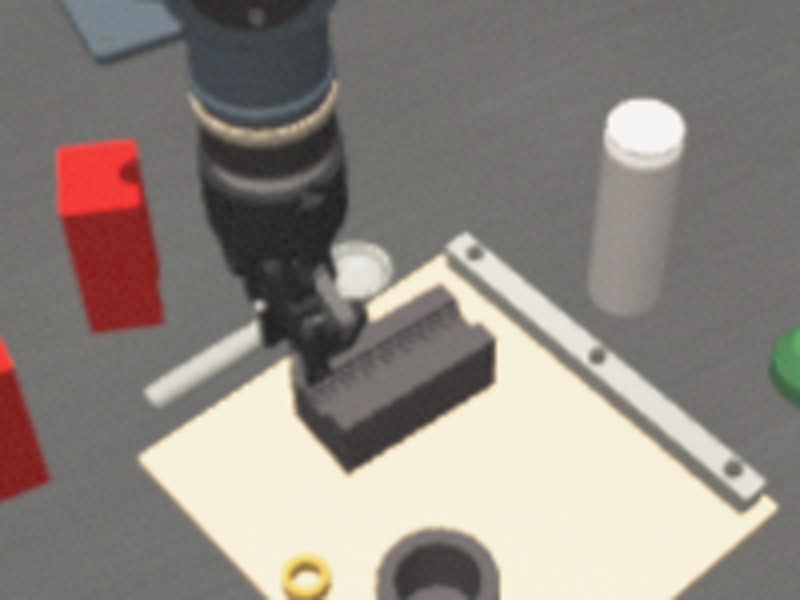

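The block lies groove up, with its head pointing at the bar. I'll back off and measure it.

```bash
python3 -m pendant '[[[0,0.05,0],[0,0,0],0.03],[[0,0.08,0],[0,0,0],0.03],[[0,0.08,0],[0,0,0],0.03]]'
python3 - <<'E'
from h import *
crop("top",snapshot("top"),205,125,335,255,4.6,"pics/top5z.png")
crop("scene",snapshot("scene"),140,100,340,250,4,"pics/scene5z.png")
E
```

```text
time: 4.78
position: [0.5305, -0.1965, 0.1151]
eef_rot: [180.0, -0.0, 7.8]
ft_force: [-0.9, 0.7, 0.2]
opening: 0.0299
```

View pics/scene5z.png

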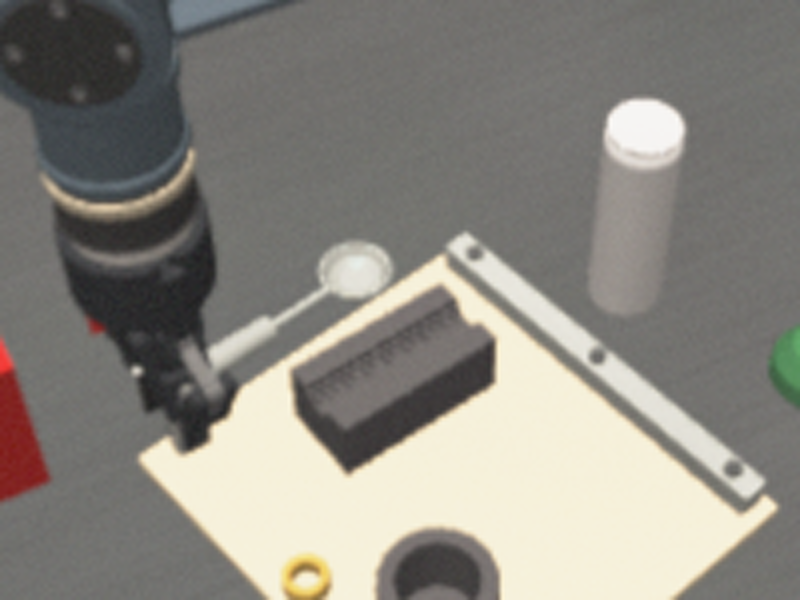

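View pics/top5z.png

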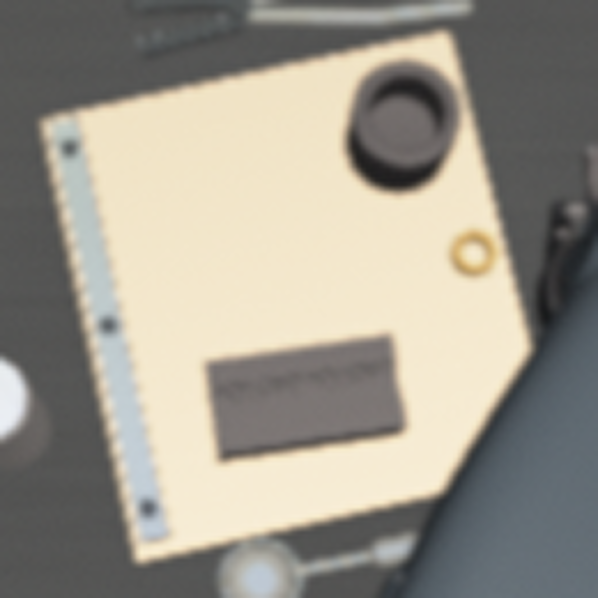

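```bash
python3 - <<'E'
from h import *
np.set_printoptions(precision=4,suppress=True)
c=[cast("top",(np.array(p)+.5)/4.6-.5+[205,125],.062)[:2] for p in [(207,364),(391,337),(405,427),(221,455)]]
s=[cast("scene",(np.array(p)+.5)/4-.5+[140,100],z)[:2] for p,z in [((495,346),.062),((441,288),.062),((294,375),.062),((350,472),.012),((494,384),.012)]]
print(*[(p,toboard(p)) for p in c],sep="\n"); print(*[(p,toboard(p)) for p in s],sep="\n")
d=[c[0]-c[1],c[3]-c[2]]; print([np.degrees(np.arctan2(v[1],v[0])) for v in d],[np.linalg.norm(v) for v in d])
ctr=np.mean(c,0); print(ctr,toboard(ctr))
# bar face
for p in [(81,125),(166,530)]: print(toboard(cast("top",(np.array(p)+.5)/4.6-.5+[205,125],.034)))
for p in [(447,248),(742,500)]: print(toboard(cast("scene",(np.array(p)+.5)/4-.5+[140,100],.034)))
E
```

```text
(array([0.5241, 0.019 ]), array([0.0702, 0.0423]))
(array([ 0.5419, -0.0961]), array([-0.0459,  0.0514]))
(array([ 0.4853, -0.1045]), array([-0.041 ,  0.1084]))
(array([0.4671, 0.0098]), array([0.0744, 0.0998]))
(array([0.5318, 0.0144]), array([0.064 , 0.0359]))
(array([0.4727, 0.0073]), array([0.0706, 0.095 ]))
(array([ 0.4918, -0.1079]), array([-0.0459,  0.1029]))
(array([ 0.5429, -0.0966]), array([-0.0467,  0.0506]))
(array([0.5256, 0.0186]), array([0.0695, 0.0409]))
[np.float64(98.81987702372064), np.float64(99.03844490387883)] [np.float64(0.11642644692480776), np.float64(0.11570999079312679)]
[ 0.5046 -0.0429] [0.0144 0.0755]
[ 0.1147 -0.1338]
[0.1182 0.1356]
[0.1138 0.1372]
[ 0.1107 -0.1382]
```

```bash
python3 - <<'E'
from h import *
for x,z in [(-.085,.10),(-.085,.022)]:
    print(plan([*toworld(x,.079),z],13.3))
E
```

```text
(array([ 0.0014, -0.0541,  0.0152]), array([-0.05,  0.02, -5.35]))
(array([ 0.0014, -0.0541,  0.0932]), array([-0.05,  0.02, -5.35]))
```

```bash
python3 -m pendant '[[[0.001,-0.03,0.01],[0,0,-5.3],0.03],[[0.001,-0.054,0.015],[0,0,-5.3],0.03],[[0.001,-0.054,0.05],[0,0,-5.3],0.03],[[0.001,-0.054,0.08],[0,0,-5.3],0.03],[[0.001,-0.054,0.092],[0,0,-5.3],0.03],[[0.001,-0.054,0.092],[0,0,-5.3],0.03],[[0.001,-0.054,0.092],[0,0,-5.3],0.03]]'
python3 - <<'E'
from h import *
print(toboard(sensors.get_obs()['position']))
crop("scene",snapshot("scene"),140,100,340,250,4,"pics/scene6z.png")
E
```

```text
time: 5.75
position: [0.525, -0.141, 0.0249]
eef_rot: [179.9, -0.1, 13.3]
ft_force: [0.6, -0.3, 1.6]
opening: 0.0301
[-0.08574806  0.0782228 ]
```

View pics/scene6z.png

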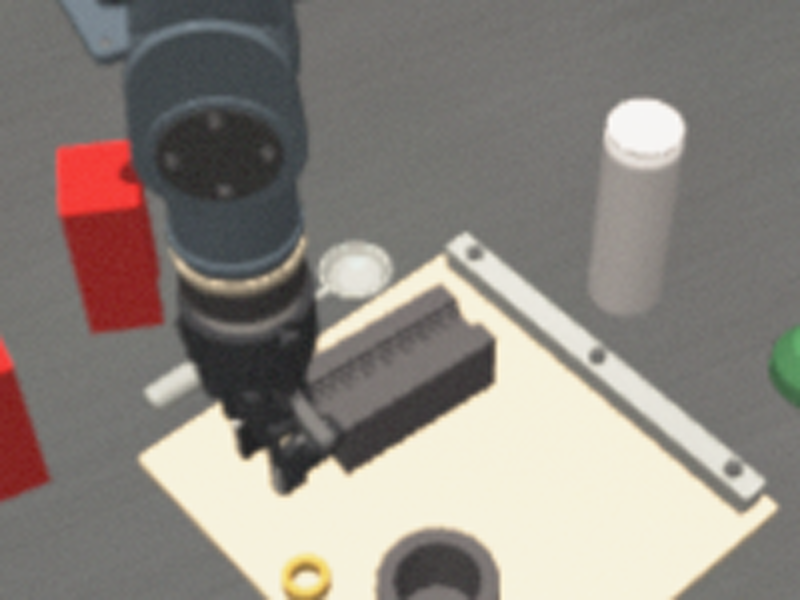

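The fingers are low behind the block's rear end, at about (285,480), and square to the board. Starting the push.

```bash
python3 -m pendant '[[[0,-0.012,0],[0,0,0],0.03],[[0,-0.02,0],[0,0,0],0.03],[[0,-0.025,0],[0,0,0],0.03],[[0,-0.029,0],[0,0,0],0.03],[[0,-0.033,0],[0,0,0],0.03],[[0,-0.037,0],[0,0,0],0.03],[[0,-0.041,0],[0,0,0],0.03],[[0,-0.045,0],[0,0,0],0.03],[[0,-0.05,0],[0,0,0],0.03],[[0,-0.054,0],[0,0,0],0.03],[[0,-0.058,0],[0,0,0],0.03],[[0,-0.06,0],[0,0,0],0.03]]'
python3 - <<'E'
from h import *
print(toboard(sensors.get_obs()['position']))
crop("scene",snapshot("scene"),140,100,340,250,4,"pics/scene7z.png")
crop("top",snapshot("top"),205,125,335,255,4.6,"pics/top7z.png")
E
```

```text
time: 7.3
position: [0.5101, -0.0823, 0.0235]
eef_rot: [180.0, -0.0, 13.3]
ft_force: [0.5, -3.3, 1.5]
opening: 0.0299
[-0.02518058  0.07918729]
```

View pics/scene7z.png

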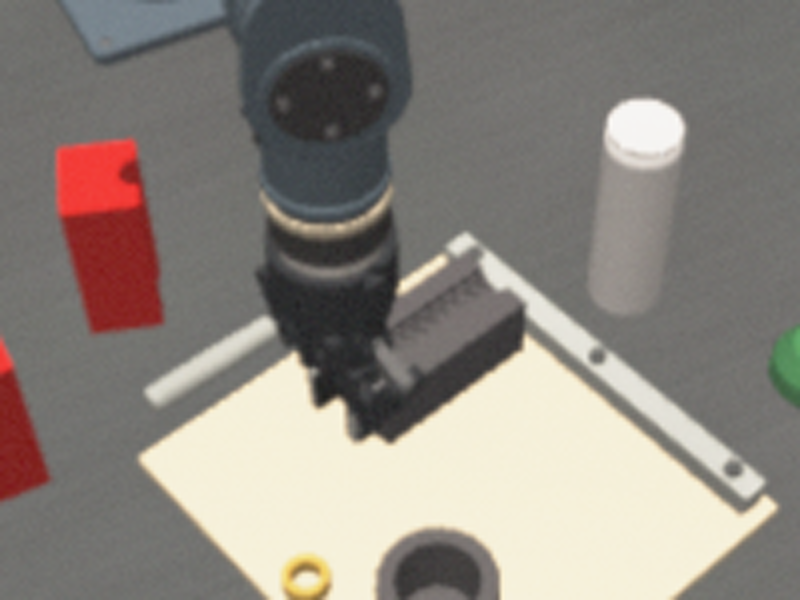

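View pics/top7z.png

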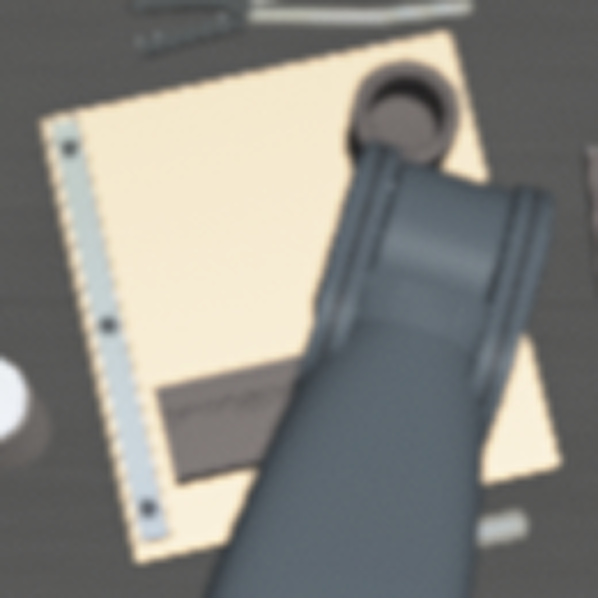

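It is square to the bar by eye, with a gap of about 8-10 mm left. I'll push slowly and watch the force.

```bash
python3 -m pendant '[[[0,-0.002,0],[0,0,0],0.03],[[0,-0.004,0],[0,0,0],0.03],[[0,-0.006,0],[0,0,0],0.03],[[0,-0.007,0],[0,0,0],0.03],[[0,-0.008,0],[0,0,0],0.03]]'
python3 - <<'E'
from h import *
print(toboard(sensors.get_obs()['position']))
crop("scene",snapshot("scene"),190,110,340,222,5,"pics/scene8z.png")
E
```

```text
time: 8.02
position: [0.5083, -0.0746, 0.0234]
eef_rot: [180.0, -0.0, 13.3]
ft_force: [0.2, -4.0, 1.8]
opening: 0.0303
[-0.01727896  0.07915034]
```

View pics/scene8z.png

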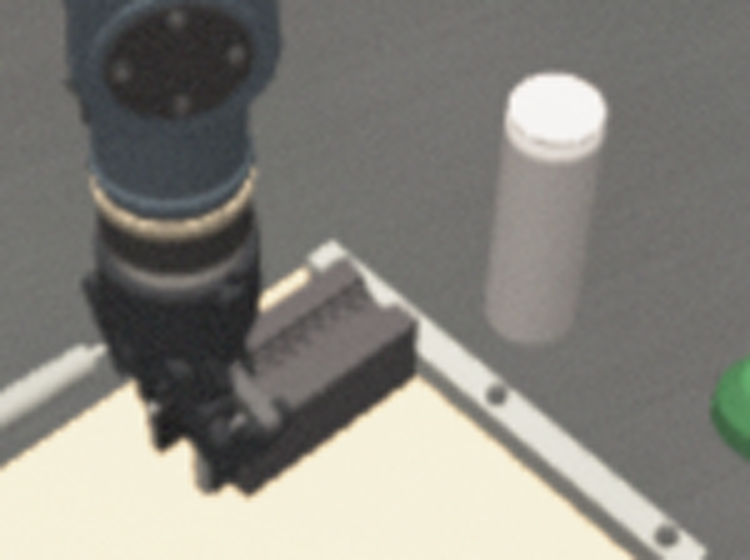

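Almost there; sliding friction is about 4 N. I'll take 1 mm steps until the force jumps.

```bash
python3 -m pendant '[[[0,-0.0005,0],[0,0,0],0.03],[[0,-0.001,0],[0,0,0],0.03],[[0,-0.001,0],[0,0,0],0.03]]'; python3 -m pendant '[[[0,-0.0005,0],[0,0,0],0.03],[[0,-0.001,0],[0,0,0],0.03],[[0,-0.001,0],[0,0,0],0.03]]'
```

```text
time: 8.45
position: [0.5081, -0.0736, 0.0234]
eef_rot: [180.0, -0.0, 13.3]
ft_force: [-0.5, -3.3, 2.0]
opening: 0.0301
time: 8.82
position: [0.508, -0.0731, 0.0234]
eef_rot: [179.9, -0.0, 13.3]
ft_force: [0.6, -4.6, 1.7]
opening: 0.0299
```

```bash
python3 -m pendant '[[[0,-0.0005,0],[0,0,0],0.03],[[0,-0.001,0],[0,0,0],0.03],[[0,-0.001,0],[0,0,0],0.03]]'
```

```text
time: 9.2
position: [0.5078, -0.0731, 0.0234]
eef_rot: [179.8, 0.0, 13.2]
ft_force: [0.9, -7.1, 1.1]
opening: 0.0301
```

```bash
python3 -m pendant '[[[0,-0.001,0],[0,0,0],0.03],[[0,-0.002,0],[0,0,0],0.03],[[0,-0.002,0],[0,0,0],0.03]]'
```

```text
time: 9.57
position: [0.5077, -0.0731, 0.0236]
eef_rot: [179.6, 0.0, 13.2]
ft_force: [2.0, -11.9, 0.7]
opening: 0.0298
```

```bash
python3 -m pendant '[[[0,-0.001,0],[0,0,0],0.03],[[0,-0.002,0],[0,0,0],0.03],[[0,-0.002,0],[0,0,0],0.03]]'
python3 - <<'E'
from h import *
print(toboard(sensors.get_obs()['position']))
crop("scene",snapshot("scene"),190,110,340,222,5,"pics/scene9z.png")
E
```

```text
time: 9.95
position: [0.5078, -0.0731, 0.0241]
eef_rot: [179.3, 0.0, 13.1]
ft_force: [2.3, -16.5, 0.6]
opening: 0.03
[-0.01569264  0.07937446]
```

View pics/scene9z.png

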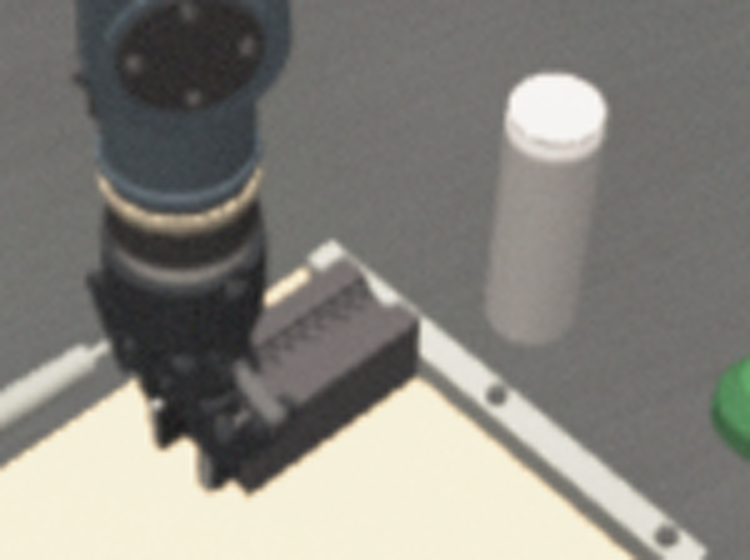

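The tip has stopped moving and the force has risen to 16 N, so the block is hard against the bar. The geometry agrees: -0.0157 + 0.011 + 0.120 = 0.115. I'll retreat and check.

```bash
python3 -m pendant '[[[0,0.004,0],[0,0,0],0.03],[[0,0.01,0],[0,0,0],0.03],[[0,0.03,0],[0,0,0],0.03],[[0,0.06,0],[0,0,0],0.03],[[0,0.08,-0.04],[0,0,0],0.03],[[0,0.09,-0.1],[0,0,0],0.03],[[0,0.13,-0.15],[0,0,0],0.03],[[0,0.18,-0.18],[0,0,0],0.03],[[0,0.22,-0.18],[0,0,0],0.03],[[0,0.22,-0.18],[0,0,0],0.03],[[0,0.22,-0.18],[0,0,0],0.03]]'
python3 - <<'E'
from h import *
crop("scene",snapshot("scene"),165,110,345,250,4,"pics/scene10z.png")
crop("top",snapshot("top"),205,125,335,255,4.6,"pics/top10z.png")
E
```

```text
time: 11.38
position: [0.5566, -0.2816, 0.2021]
eef_rot: [-179.8, 0.1, 13.3]
ft_force: [0.8, 1.2, -0.2]
opening: 0.0298
```

View pics/scene10z.png

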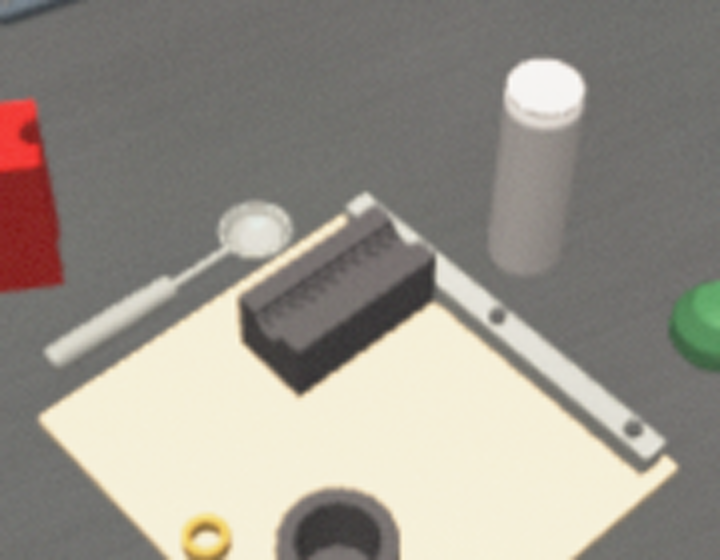

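View pics/top10z.png

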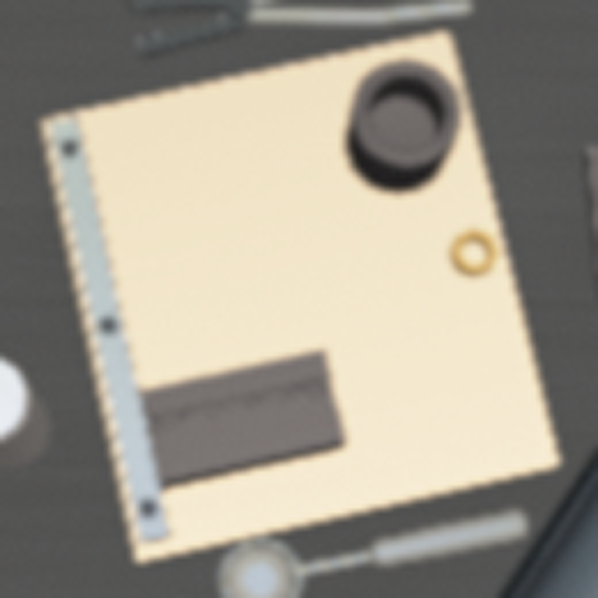

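```bash
python3 - <<'E'
from h import *
c=np.array([toboard(cast("top",(np.array(p)+.5)/4.6-.5+[205,125],.062)) for p in [(143,391),(324,351),(345,443),(165,485)]])
print(c.round(4))
for a,b in((0,1),(3,2)): v=c[a]-c[b]; print("angle to board x deg",np.degrees(np.arctan2(v[1],v[0])),np.linalg.norm(v))
v=c[2]-c[1]; print("rear end vs board y deg",np.degrees(np.arctan2(-v[0],v[1])))
print("rear center x +.12",c[1:3].mean(0)+[.12,0])
# mask check
im=cv2.imread("pics/top10z.png"); hsv=cv2.cvtColor(im,cv2.COLOR_BGR2HSV)
m=((hsv[...,2]<150)).astype(np.uint8); m[:, :150]=0; m[:330]=0; m[500:]=0; m[:,400:]=0
k=max(cv2.findContours(m,0,1)[0],key=cv2.contourArea).reshape(-1,2)
w=np.array([toboard(cast("top",(p+.5)/4.6-.5+[205,125],.062)) for p in k])
r=cv2.minAreaRect((w*1000).astype(np.float32)); print(r)
E
```

```text
[[ 0.1128  0.05  ]
 [-0.0029  0.0506]
 [-0.0023  0.1098]
 [ 0.1123  0.1103]]
angle to board x deg -0.32565998842741356 0.1157428523462036
angle to board x deg 0.2521425097347872 0.11459874745001881
rear end vs board y deg -0.60781356778994
rear center x +.12 [0.11738936 0.0802065 ]
((57.32780838012695, 81.56359100341797), (60.722713470458984, 116.25131225585938), 89.86984252929688)
```

```bash
python3 -c "
from plant import workorder; print(workorder.close_job())"
```

```text
the job is handed in; nothing more can be done
None
```

I tipped the mould block over its back edge onto the board, groove up, with its former top end towards the stop bar. I then pushed it about 44 mm along the board with both fingers, until it stopped against the bar with the force at about 16 N. I backed the gripper clear and handed the job in at about 11.5 s. The hand-in reported no verdict.

**Last checks (top camera):**
- **Squareness:** the block was square to the bar within about 0.6° (0.01 rad; the limit is 0.06).
- **Head position:** I estimated the head centre at x ≈ 0.115 m from the fingertip stop. The rear edge plus the 120 mm length gave 0.117 m. The target is 0.111–0.119 m. The head was at y ≈ 0.080 m.
- **Other things:** in the last pictures the cup mould, collar, spoon and spray can looked unmoved, as did the part of the tongs in view. I did not re-measure them, and the paddle was outside the last close-ups.

**Disagreements:** the block's length measured about 115 mm in the picture instead of 120 mm. The head corners read x ≈ 0.1125 m, slightly short of the other two estimates. Both fit picture blur and the 2 mm calibration error, so I relied on the force stop to judge that the block was flush.

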